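Vent the cleaner jug and take off its safety cap

TASK

Before opening the cleaner jug, let its pressure off: push the vent plunger on its shoulder right down to its stop and keep it there for a moment, then let it spring back. Then press the push-and-turn safety cap down, twist it anticlockwise until it comes free and lift it straight off; finish while still holding the cap upright and still in the gripper, about 8 cm up and right above the neck. Leave the other things on the bench where they stand.

Things in the scene. Friction and masses are not known exactly. Their poses are not given: they have to be found in the camera images.
- jug: White plastic cleaner jug, 150 (x) x 250 (y) mm, strapped to a 190 x 290 mm stand fixed to the bench: it cannot move. Origin: on the bench below the neck's axis; z up. Flat shoulder 155 mm above the bench. Neck and cap at x = y = 0, vent plunger at (0, +95) mm; carrying handle (16 mm bar, top 184 mm above the bench) at y = -50 to -112 mm.
- cap_seat (a point): Point on the jug, on the neck's axis, 164 mm above the bench: where the cap's origin is while locked. Axes as the jug's. Neck 35 mm across (48 over its ledges), its top 21 mm above this point. The cap's two inner lugs sit in notches under the ledges: the cap turns only while at least 4 mm down (5 to 7 is good), anticlockwise seen from above; clockwise is blocked.
- cap: Black plastic push-and-turn safety cap, hollow, round with 16 flats, 56 mm across the flats, 36 mm high, about 45 g. Origin: centre of its lower rim, on its axis; z up. At the start it is locked on the neck, its x within 0.05 rad of the jug's x. A spring holds it up: 8 N starts it down, about 16 N takes it to its stop, 7 mm down.
- cap_top (a point): Centre of the cap's flat top, on its axis, 36 mm above the cap's origin; a thin mark on the top points along +x. Held down, the cap must be turned anticlockwise; from 1.0 to 2.1 rad past the locked angle its lugs are clear of the ledges and it lifts straight off (1.2 to 1.4 rad is best). Turned less, or not pressed down, it stays caught.
- vent (a joint): Spring vent plunger on the jug's shoulder: how far it is pushed down, 0 = up, 0.012 m = down at its stop. About 4 N starts it, about 10 N takes it to the stop; it springs back by itself.
- vent_top (a point): Centre of the top face of the vent plunger's round black head (diameter 30 mm, 8 mm thick, on a 12 mm stem); it moves with the plunger. 189 mm above the bench while up, 177 mm at the stop.
- tin: Bystander (sizes in mm): food tin, steel with a paper band, diameter 74, height 58, beside the jug. Origin: centre of its underside.
- small_jar: Bystander (sizes in mm): small amber preserve jar with brass lid, diameter 60, height 75, beside the jug. Origin: centre of its underside.
- carton: Bystander (sizes in mm): cardboard carton 45 x 70 x 95 high, beside the jug. Origin: centre of its underside.
- jar: Bystander (sizes in mm): clear preserve jar with brass lid, diameter 84, height 110, out to one side. Origin: centre of its underside.
- flat_tin: Bystander (sizes in mm): wide flat brass-coloured tin, diameter 110, height 35, out to one side. Origin: centre of its underside.
- wine: Bystander (sizes in mm): standing green wine bottle, diameter 74, height 290, far left. Origin: centre of its underside.
- brush: Bystander: flat paint brush lying on the bench to the right, 200 mm long, 42 wide, 20 high; origin under its middle, length along its x.
Things that resemble listed ones, but are neither listed nor needed, are in the scene too. Several things have the shape of the cap; the one meant has the colours described above.

How it is judged:
On the way, in this order (a step that is already met when the one before it is completed fails the run):
1. the vent plunger is pushed down to its stop (value of joint vent above 0.01 m), for 0.3 s.
2. the safety cap is pressed down on the neck, the vent plunger let go (z of cap in the frame of cap_seat below -0.0035 m and value of joint vent below 0.003 m), for 0.1 s.
3. the cap is twisted free while on the neck (angle between the x axis of cap and the x axis of jug, either way round above 0.8 rad and z of cap in the frame of cap_seat below 0.012 m and horizontal distance between cap and cap_seat below 0.008 m), for 0.05 s.
At the end, for the whole second after the job is handed in: The gripper holds the cap (over 2 N), still, clear of the jug, upright within 15 degrees, 50 to 130 mm above its locked place and within 35 mm of the neck's axis; the vent plunger is up again (z of cap in the frame of cap_seat between 0.05 and 0.13 m and horizontal distance between cap and cap_seat below 0.035 m and angle between cap's own z axis and vertical below 0.26 rad and contact force between the fingers and cap above 2 N and contact force between cap and jug below 0.1 N and linear speed of cap below 0.02 m/s and value of joint vent below 0.003 m); the arm keeps its last pose, push and grip.
It fails at once if a bystander is pushed more than 30 mm (distance of any of tin, small_jar, carton, jar, flat_tin, wine, brush from where it was at the start of the episode above 0.03 m).
It fails at once if a standing bystander is tipped over (angle between any of tin, small_jar, carton, jar, flat_tin, wine's own z axis and vertical above 0.5 rad).
It also fails if it takes over 51 s, if anything falls off the work surface, if the arm or the gripper's body presses on something with over 40 N, if the wrist force passes 120 N, or if a joint passes its speed limit or range.

ROBOT

A 7-joint arm with a two-finger parallel gripper is mounted at the origin on the work surface. World frame = base frame: x ahead of the robot, y to its left, z up, the work surface at z = 0. Lengths are in m, angles in rad, forces in N, time in s.
With the tool pointing down it reaches from about 0.4 to 0.85 m from the base axis. Payload 4.5 kg.
Tool frame: the origin (TCP) lies on the centre line of the jaws, within the pads' length; the fingertips stand 11 mm ahead of it and the grasp point (between the pads) lies 8 mm behind it; z points along the fingers, y is the line along which they close (so a half turn about z gives the same grasp; the last joint's range is limited). The gripper opens to 88 mm and grips with 3 to 60 N. Pads are 18 mm wide; open, the fingers measure 123 mm over their backs; the gripper's body (75 mm by 187 mm) begins 45 mm behind the grasp point.
Start: joints at [1.176, 0.689, -0.195, 1.565, 0.157, 0.902, -0.215], TCP at [0.26, -0.568, 0.225] pointing down, gripper open.
Joint ranges: [-3.01, 3.01], [-0.46, 2.08], [-1.47, 1.51], [0.13, 2.56], [-1, 4.14], [0.04, 2.09], [-2.66, 2.66]. Speed limits (rad/s): [2.57, 2.57, 3.14, 3.14, 3.14, 3.14, 3.14].

INTERFACE

Orientations are given as a unit quaternion [x, y, z, w].
In Python, from plant import * gives the robot as it stands. The module is installed in compiled form; this text tells all that it offers.
- The arm moves only by the tool send_rows, never from a script. Its argument "motion" is a list of rows, each an object of numbers: "x", "y", "z": the shift along the tool's x, y, z in cm; "rx", "ry", "rz": the turn, a rotation vector about the tool's x, y, z in rad; "jaw": the finger opening in cm, from 0 to 8.81. In form: [{"x": .., "y": .., "z": .., "rx": .., "ry": .., "rz": .., "jaw": ..}, ...]. A call has exactly 5 rows; each row shifts and turns the commanded pose from where the row before left it, along the tool's axes as they then stand; what a row does not reach is not made up. A row lasts 1/10 s, in which the tool goes at most 50 mm and 8.59 degrees, less where a joint would pass 70% of its speed; a pose out of reach is approached as far as the arm can. A call is refused whole if a number of a shift passes 5 or a number of a turn 0.15, either way. A call with a gripper value outside its range is refused whole. The fingers move at their own pace and stop on an object; "grip_force" is the grip in N (left out, the last holds). Time passes only in rows, so rows that do not move let the fingers close, or fill a call up. It gives the time, the measured TCP pose, the force, the opening and the grip force at its end, in the units of the state.
- get_state(): the state, without advancing time (a new reading comes with each control period).
- snapshot(name): name is "side" or "top" or "wrist"; returns a dict with "img" (400x640x3 uint8, red, green, blue), "vertical_fov" (degrees; the focal length in pixels is half the picture's height over the tangent of half this angle, whatever the lens; pixels are square), "cx", "cy" (the principal point, pixels), "extrinsics" (4x4, takes a point from camera to world coordinates). Camera axes: x right, y up, looking along -z (the intrinsics and any distortion apply to the point x, -y, -z); pixel columns grow to the right and rows downward; lengths in m; the calibration is good to about 2 mm. The wrist camera is an equidistant fisheye: a pixel r from the principal point sees the ray r / f radians off the axis. A picture is of the moment at which its call begins. There is no depth.
- finish_job(): hands the job in; it is judged then, once.
The state is a dict: "clock": time; "q": joint angles; "qd": joint speeds; "joint_torque": joint torques, N m; "tool_pos": TCP position; "eef_rot": TCP orientation; "contact_force": force on the tool from outside, world axes, zero at the start; "moment": the same for the moment, N m; "opening": opening from 0.0 (shut) to 1.0 (fully open); "finger_force": force on a finger pad.
Only numpy, scipy, OpenCV 4.12 (cv2) and the standard library are available. Lean on these libraries where they do the work, as an engineer would, in place of code of your own. Each camera call takes 0.05 s, during which the arm holds its last target. There are 200 camera calls.

## Working session

There is one attempt and no reset: what is moved stays moved. The work goes in short steps, Python scripts to look and compute and a tool call to move; the robot and the scene stay as the last step left them, time stands still between calls to the robot, and variables do not carry over. Pictures are saved under pics/ and viewed, at most 10 in all, crops included, and the job is handed in when it is done.

Besides the shell and the picture viewer there is one more tool, called after "Call:" in YAML: its name, and indented under it one key for each argument. send_rows: Moves the arm, as the interface text tells. Its arguments: {"type":"object","properties":{"motion":{"type":"array"},"grip_force":{"type":"number"}},"required":["motion"]}

```bash
mkdir -p pics; cat > h.py <<'E'
from plant import *
import numpy as np, cv2, pickle
from scipy.spatial.transform import Rotation as R
def save(n,f):
    s=snapshot(n); cv2.imwrite(f'pics/{f}.png',s['img'][:,:,::-1]); pickle.dump(s,open(f'pics/{f}.pkl','wb')); return s
def ray(s,u,v,fish=False):
    f=200/np.tan(np.radians(s['vertical_fov'])/2); a=(u-s['cx'])/f; b=(v-s['cy'])/f
    if fish:
        t=np.hypot(a,b); k=np.sin(t)/t if t>1e-9 else 1; d=np.array([a*k,-b*k,-np.cos(t)])
    else: d=np.array([a,-b,-1.])
    E=np.array(s['extrinsics']); return E[:3,3],E[:3,:3]@d
def onz(s,u,v,z,fish=False):
    o,d=ray(s,u,v,fish); return o+d*(z-o[2])/d[2]
def proj(s,p,fish=False):
    f=200/np.tan(np.radians(s['vertical_fov'])/2)
    E=np.array(s['extrinsics']); c=E[:3,:3].T@(np.array(p)-E[:3,3]); x,y,z=c[0],-c[1],-c[2]
    if fish:
        r=np.hypot(x,y); t=np.arctan2(r,z); return s['cx']+f*t*x/r, s['cy']+f*t*y/r
    return s['cx']+f*x/z, s['cy']+f*y/z
E
python3 - <<'E'
from h import *
a=[save(n,n+'0') for n in('top','side','wrist')]
cv2.imwrite('pics/all.png',cv2.resize(np.vstack([a[0]['img'],a[1]['img']])[:,:,::-1],None,fx=.74,fy=.74))
for s in a: print(s['vertical_fov'],s['cx'],s['cy'],np.round(s['extrinsics'],3).tolist())
print(get_state())
E
```

```text
44.140994862595775 324.4158274677534 202.88903011993045 [[-0.006, 0.991, -0.133, 0.412], [-1.0, -0.005, 0.009, 0.016], [0.008, 0.133, 0.991, 1.416], [0.0, 0.0, 0.0, 1.0]]
43.106801728320264 320.4333075305246 202.61073718893974 [[-0.858, 0.337, -0.387, -0.012], [-0.513, -0.584, 0.63, 0.928], [-0.014, 0.739, 0.674, 1.097], [0.0, 0.0, 0.0, 1.0]]
65.70646984690485 314.71043425784984 194.83934458271455 [[0.416, 0.872, 0.257, 0.326], [-0.909, 0.399, 0.116, -0.537], [-0.001, -0.282, 0.96, 0.384], [0.0, 0.0, 0.0, 1.0]]
{'clock': 0.15, 'q': array([ 1.1758082 ,  0.68976911, -0.19454007,  1.56606032,  0.15728982,
        0.90253413, -0.21513914]), 'qd': array([ 0.00094287, -0.00354295, -0.00045212, -0.00402403, -0.00198189,
        0.00130591, -0.00118268]), 'joint_torque': array([-1.76487290e-03, -5.27859485e+01, -1.26870856e+00, -1.53585881e+01,
       -5.24670538e-02,  3.85376596e-03,  1.33093245e-04]), 'tool_pos': array([ 0.25962542, -0.5679854 ,  0.22392042]), 'eef_rot': array([ 9.77102685e-01,  2.12767163e-01, -1.91399648e-04, -6.63884179e-04]), 'contact_force': array([ 1.04351096, -0.37433624, -0.346327  ]), 'moment': array([ 0.04432113,  0.00221795, -0.02162486]), 'finger_force': 0.0, 'opening': 1.0003786057293875}
```

View pics/top0.png

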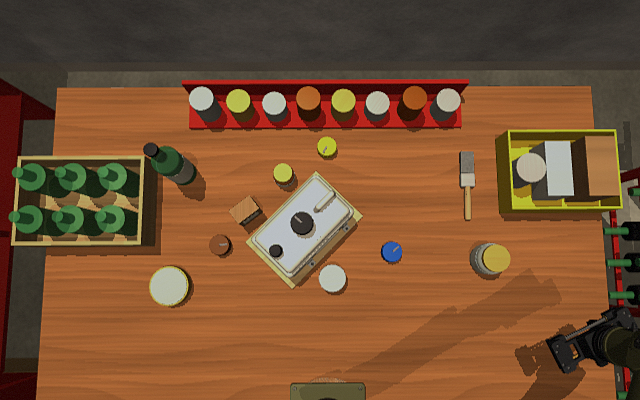

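View pics/side0.png

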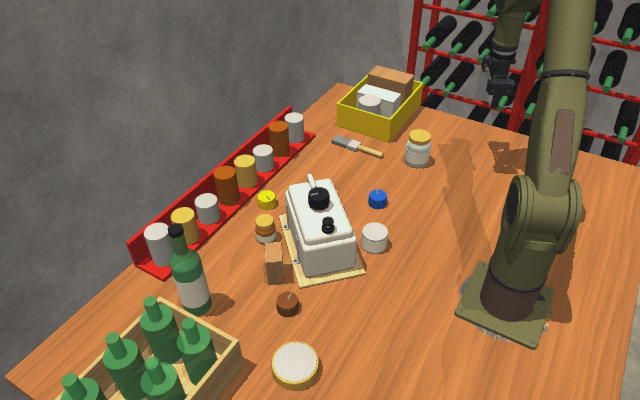

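The top view shows the jug with its cap at about (302,223), the vent at (275,251) and the handle at (325,202). In the side view the cap is at (319,198) and the vent at (328,226). I'll enlarge both to read them more closely.

```bash
python3 - <<'E'
import cv2,numpy as np
t=cv2.imread('pics/top0.png')[170:295,240:370]; s=cv2.imread('pics/side0.png')[165:290,270:400]
f=lambda a,x:cv2.resize(a,None,fx=x,fy=x,interpolation=cv2.INTER_CUBIC)
cv2.imwrite('pics/c.png',np.hstack([f(t,3),f(s,3)]))
E
```

```text
(no output)
```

View pics/c.png

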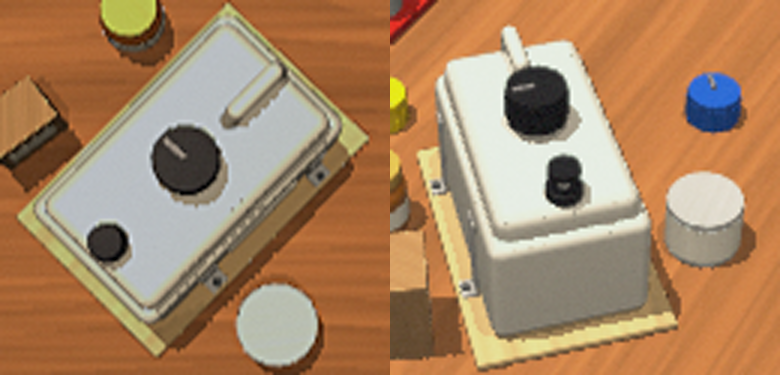

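```bash
python3 - <<'E'
from h import *
t=pickle.load(open('pics/top0.pkl','rb'));s=pickle.load(open('pics/side0.pkl','rb'))
c1=onz(t,301.5,222.3,.2);c2=onz(s,318.7,193.7,.2);v1=onz(t,275.6,250.6,.189);v2=onz(s,328.7,220.,.189)
print(c1,c2,v1,v2)
for c,v in((c1,v1),(c2,v2)): d=v-c;print(np.linalg.norm(d[:2]),np.arctan2(d[1],d[0]))
m=onz(t,240+172/3,170+148/3,.2);print('mark',np.arctan2(*(m-c1)[1::-1]))
for n,u,v,z in(('tin',331,278,.058),('smalljar',283,173,.075),('carton',246,208,.095),('wine',151,150,.29)):print(n,onz(t,u,v,z))
S=get_state();print(R.from_quat(S['eef_rot']).as_matrix().round(3).tolist())
E
```

```text
[0.52694522 0.06281695 0.2       ] [0.52605408 0.06100911 0.2       ] [0.45799033 0.12729935 0.189     ] [0.45781625 0.12508254 0.189     ]
0.09440739377083904 2.3896994515313636
0.09360451587134588 2.387658284258604
mark 0.9470148452290387
tin [ 0.38776227 -0.01210888  0.058     ]
smalljar [0.67572908 0.11874788 0.075     ]
carton [0.57627676 0.21634043 0.095     ]
wine [0.68927026 0.40998218 0.29      ]
[[0.909, 0.416, -0.001], [0.416, -0.909, 0.001], [-0.0, -0.001, -1.0]]
```

Call:
send_rows:
  motion:
    - {"x": 0,"y": 0,"z": -1,"jaw": 0}
    - {"x": 2.5,"y": -2.3,"z": -1,"jaw": 0}
    - {"x": 2.5,"y": -2.3,"z": -1,"jaw": 0}
    - {"x": 2.5,"y": -2.3,"z": -1,"jaw": 0}
    - {"x": 2.5,"y": -2.3,"z": 0,"jaw": 0}
  grip_force: 20

```text
schema error: expected keys x, y, z, rx, ry, rz, jaw
```

Call:
send_rows:
  motion:
    - {"x": 3.5,"y": -3.2,"z": 0,"jaw": 0}
    - {"x": 3.5,"y": -3.2,"z": 0,"jaw": 0}
    - {"x": 3.5,"y": -3.2,"z": 0,"jaw": 0}
    - {"x": 3.5,"y": -3.2,"z": 0,"jaw": 0}
    - {"x": 3.5,"y": -3.2,"z": 0,"jaw": 0}

```text
schema error: expected keys x, y, z, rx, ry, rz, jaw
```

Call:
send_rows:
  motion:
    - {"x": 3.5,"y": -3.2,"z": 0,"jaw": 0}
    - {"x": 3.5,"y": -3.2,"z": 0,"jaw": 0}
    - {"x": 3.5,"y": -3.2,"z": 0,"jaw": 0}
    - {"x": 3,"y": -3,"z": 0,"jaw": 0}
    - {"x": 2,"y": -2,"z": 0,"jaw": 0}

```text
schema error: expected keys x, y, z, rx, ry, rz, jaw
```

Call:
send_rows:
  motion:
    - {"rz": -0.14,"jaw": 0}
    - {"rz": -0.14,"jaw": 0}
    - {"rz": -0.14,"jaw": 0}
    - {"rz": -0.14,"jaw": 0}
    - {"rz": -0.14,"jaw": 0}

```text
schema error: expected keys x, y, z, rx, ry, rz, jaw
```

Call:
send_rows:
  motion:
    - {"rz": -0.14,"jaw": 0}
    - {"rz": -0.14,"jaw": 0}
    - {"rz": -0.14,"jaw": 0}
    - {"rz": -0.14,"jaw": 0}
    - {"rz": -0.08,"jaw": 0}

```text
schema error: expected keys x, y, z, rx, ry, rz, jaw
```

All keys are needed.

Call:
send_rows:
  motion:
    - {"x": 0,"y": 0,"z": -1,"rx": 0,"ry": 0,"rz": 0,"jaw": 0}
    - {"x": 2.5,"y": -2.3,"z": -1,"rx": 0,"ry": 0,"rz": 0,"jaw": 0}
    - {"x": 2.5,"y": -2.3,"z": -1,"rx": 0,"ry": 0,"rz": 0,"jaw": 0}
    - {"x": 2.5,"y": -2.3,"z": -1,"rx": 0,"ry": 0,"rz": 0,"jaw": 0}
    - {"x": 2.5,"y": -2.3,"z": 0,"rx": 0,"ry": 0,"rz": 0,"jaw": 0}
  grip_force: 20

```text
clock: 0.65
tool_pos: [0.3138, -0.4428, 0.2665]
eef_rot: [0.977, 0.213, 0.001, 0.002]
contact_force: [0.3, 0.4, 0.5]
opening: 0.572
finger_force: 0.0
```

Call:
send_rows:
  motion:
    - {"x": 3.5,"y": -3.2,"z": 0,"rx": 0,"ry": 0,"rz": 0,"jaw": 0}
    - {"x": 3.5,"y": -3.2,"z": 0,"rx": 0,"ry": 0,"rz": 0,"jaw": 0}
    - {"x": 3.5,"y": -3.2,"z": 0,"rx": 0,"ry": 0,"rz": 0,"jaw": 0}
    - {"x": 3.5,"y": -3.2,"z": 0,"rx": 0,"ry": 0,"rz": 0,"jaw": 0}
    - {"x": 3.5,"y": -3.2,"z": 0,"rx": 0,"ry": 0,"rz": 0,"jaw": 0}

```text
clock: 1.15
tool_pos: [0.406, -0.2233, 0.2654]
eef_rot: [0.977, 0.213, 0.001, 0.0]
contact_force: [1.3, -0.1, -0.9]
opening: 0.11
finger_force: 0.0
```

Call:
send_rows:
  motion:
    - {"x": 3.5,"y": -3.2,"z": 0,"rx": 0,"ry": 0,"rz": 0,"jaw": 0}
    - {"x": 3.5,"y": -3.2,"z": 0,"rx": 0,"ry": 0,"rz": 0,"jaw": 0}
    - {"x": 3.5,"y": -3.2,"z": 0,"rx": 0,"ry": 0,"rz": 0,"jaw": 0}
    - {"x": 3,"y": -3,"z": 0,"rx": 0,"ry": 0,"rz": 0,"jaw": 0}
    - {"x": 2,"y": -2,"z": 0,"rx": 0,"ry": 0,"rz": 0,"jaw": 0}

```text
clock: 1.65
tool_pos: [0.4868, -0.0239, 0.2654]
eef_rot: [0.977, 0.215, 0.001, -0.0]
contact_force: [0.5, -0.1, 0.6]
opening: 0.004
finger_force: 0.0
```

Call:
send_rows:
  motion:
    - {"x": 0,"y": 0,"z": 0,"rx": 0,"ry": 0,"rz": -0.14,"jaw": 0}
    - {"x": 0,"y": 0,"z": 0,"rx": 0,"ry": 0,"rz": -0.14,"jaw": 0}
    - {"x": 0,"y": 0,"z": 0,"rx": 0,"ry": 0,"rz": -0.14,"jaw": 0}
    - {"x": 0,"y": 0,"z": 0,"rx": 0,"ry": 0,"rz": -0.14,"jaw": 0}
    - {"x": 0,"y": 0,"z": 0,"rx": 0,"ry": 0,"rz": -0.14,"jaw": 0}

```text
clock: 2.15
tool_pos: [0.4858, -0.0277, 0.2652]
eef_rot: [0.843, 0.537, 0.0, 0.0]
contact_force: [-0.5, 1.0, -1.0]
opening: 0.006
finger_force: 0.0
```

Call:
send_rows:
  motion:
    - {"x": 0,"y": 0,"z": 0,"rx": 0,"ry": 0,"rz": -0.14,"jaw": 0}
    - {"x": 0,"y": 0,"z": 0,"rx": 0,"ry": 0,"rz": -0.14,"jaw": 0}
    - {"x": 0,"y": 0,"z": 0,"rx": 0,"ry": 0,"rz": -0.14,"jaw": 0}
    - {"x": 0,"y": 0,"z": 0,"rx": 0,"ry": 0,"rz": -0.14,"jaw": 0}
    - {"x": 0,"y": 0,"z": 0,"rx": 0,"ry": 0,"rz": -0.08,"jaw": 0}

```text
clock: 2.65
tool_pos: [0.4857, -0.0279, 0.2652]
eef_rot: [0.632, 0.775, 0.0, 0.0]
contact_force: [0.5, -0.1, -0.1]
opening: 0.003
finger_force: 0.0
```

```bash
python3 - <<'E'
from h import *
s=save('wrist','w1'); S=get_state(); M=R.from_quat(S['eef_rot']).as_matrix(); p=S['tool_pos']
print(p,M.round(3).tolist(),S['q'].round(2))
print('cap',proj(s,[.5265,.062,.2],True),'vent',proj(s,[.458,.1263,.189],True))
print('to vent tool axes cm',100*M.T@(np.array([.458,.1263,.2])-p))
E
```

```text
[ 0.48566177 -0.02796688  0.26506841] [[-0.203, 0.979, 0.001], [0.979, 0.203, -0.0], [-0.001, 0.001, -1.0]] [ 0.36  0.5  -0.6   1.91  0.37  0.85 -0.24]
cap (np.float64(393.446331622303), np.float64(98.92976199258077)) vent (np.float64(319.13331024570465), np.float64(0.8613526049287827))
to vent tool axes cm [15.6706376   0.41148357  6.49886208]
```

View pics/w1.png

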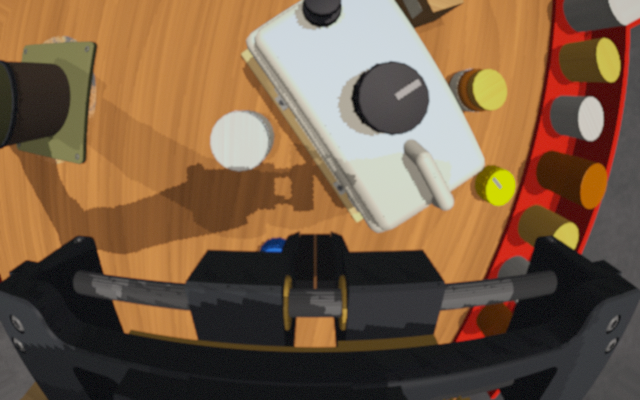

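The wrist view agrees with my estimate: cap top near (393,97) against a predicted (393,99), and vent near (320,5). I'll move over the vent.

Call:
send_rows:
  motion:
    - {"x": 4,"y": 0.1,"z": 0,"rx": 0,"ry": 0,"rz": 0,"jaw": 0}
    - {"x": 4,"y": 0.1,"z": 0,"rx": 0,"ry": 0,"rz": 0,"jaw": 0}
    - {"x": 4,"y": 0.1,"z": 0,"rx": 0,"ry": 0,"rz": 0,"jaw": 0}
    - {"x": 2.5,"y": 0.1,"z": 0,"rx": 0,"ry": 0,"rz": 0,"jaw": 0}
    - {"x": 1.2,"y": 0,"z": 0,"rx": 0,"ry": 0,"rz": 0,"jaw": 0}

```text
clock: 3.2
tool_pos: [0.4582, 0.1299, 0.2653]
eef_rot: [0.633, 0.774, 0.001, 0.0]
contact_force: [-0.4, 0.2, -0.4]
opening: 0.004
finger_force: 0.0
```

Call:
send_rows:
  motion:
    - {"x": 0,"y": 0,"z": 2,"rx": 0,"ry": 0,"rz": 0,"jaw": 0}
    - {"x": 0,"y": 0,"z": 2,"rx": 0,"ry": 0,"rz": 0,"jaw": 0}
    - {"x": 0,"y": 0,"z": 1,"rx": 0,"ry": 0,"rz": 0,"jaw": 0}
    - {"x": 0,"y": 0,"z": 0.5,"rx": 0,"ry": 0,"rz": 0,"jaw": 0}
    - {"x": 0,"y": 0,"z": 0,"rx": 0,"ry": 0,"rz": 0,"jaw": 0}

```text
clock: 3.7
tool_pos: [0.4586, 0.1265, 0.2093]
eef_rot: [0.634, 0.773, -0.0, 0.0]
contact_force: [0.4, -1.0, -0.0]
opening: 0.004
finger_force: 0.0
```

Call:
send_rows:
  motion:
    - {"x": 0,"y": 0,"z": 0.7,"rx": 0,"ry": 0,"rz": 0,"jaw": 0}
    - {"x": 0,"y": 0,"z": 0.5,"rx": 0,"ry": 0,"rz": 0,"jaw": 0}
    - {"x": 0,"y": 0,"z": 0.5,"rx": 0,"ry": 0,"rz": 0,"jaw": 0}
    - {"x": 0,"y": 0,"z": 0.5,"rx": 0,"ry": 0,"rz": 0,"jaw": 0}
    - {"x": 0,"y": 0,"z": 0,"rx": 0,"ry": 0,"rz": 0,"jaw": 0}

```text
clock: 4.2
tool_pos: [0.4581, 0.1268, 0.1869]
eef_rot: [0.634, 0.774, -0.001, -0.0]
contact_force: [0.6, 0.0, -0.2]
opening: 0.003
finger_force: 0.0
```

There's no force yet, so I'll look before going lower.

```bash
python3 - <<'E'
from h import *
a=save('side','s2')['img'][150:275,260:390,::-1];b=save('top','t2')['img'][170:295,230:360,::-1]
f=lambda a:cv2.resize(a,None,fx=3,fy=3,interpolation=cv2.INTER_CUBIC)
cv2.imwrite('pics/c2.png',np.hstack([f(a),f(b)]))
print(get_state())
E
```

```text
{'clock': 4.3, 'q': array([-0.03990395,  0.59516142, -0.51242941,  2.03427243,  0.48437298,
        0.63145645, -0.67936857]), 'qd': array([ 0.00149146, -0.00510634, -0.00279075, -0.00465473, -0.00111838,
        0.00054628, -0.00079392]), 'joint_torque': array([-1.04576396e-02, -4.13199055e+01, -3.90814036e+00, -1.02785718e+01,
       -2.59153149e-02, -3.55438935e-02, -5.52764643e-03]), 'tool_pos': array([0.45845605, 0.12710151, 0.18742815]), 'eef_rot': array([ 6.33693855e-01,  7.73583925e-01, -8.93080539e-05, -3.62363733e-05]), 'contact_force': array([ 0.47012813,  0.17224254, -0.00224562]), 'moment': array([-0.06744819, -0.09146694, -0.01047679]), 'finger_force': 0.0, 'opening': 0.0018457538608654628}
```

View pics/c2.png

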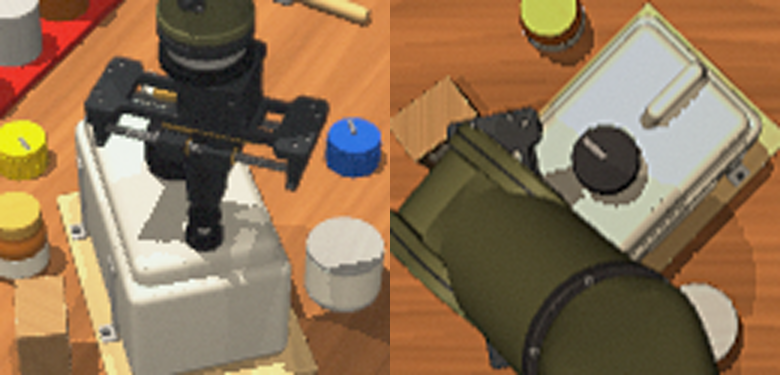

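```bash
python3 - <<'E'
from h import *
s=pickle.load(open('pics/s2.pkl','rb'))
for z in(.189,.183,.177,.169):print(z,proj(s,[.458,.1263,z]))
E
```

```text
0.189 (np.float64(328.3993324390783), np.float64(220.26230166238707))
0.183 (np.float64(328.4068657588496), np.float64(221.93129730931395))
0.177 (np.float64(328.41435245435645), np.float64(223.5899634206866))
0.169 (np.float64(328.42426293344556), np.float64(225.78561513345628))
```

Call:
send_rows:
  motion:
    - {"x": 0,"y": 0,"z": 0.2,"rx": 0,"ry": 0,"rz": 0,"jaw": 0}
    - {"x": 0,"y": 0,"z": 0.2,"rx": 0,"ry": 0,"rz": 0,"jaw": 0}
    - {"x": 0,"y": 0,"z": 0,"rx": 0,"ry": 0,"rz": 0,"jaw": 0}
    - {"x": 0,"y": 0,"z": 0,"rx": 0,"ry": 0,"rz": 0,"jaw": 0}
    - {"x": 0,"y": 0,"z": 0,"rx": 0,"ry": 0,"rz": 0,"jaw": 0}

```text
clock: 4.8
tool_pos: [0.4586, 0.1271, 0.1836]
eef_rot: [0.634, 0.774, 0.0, 0.0]
contact_force: [0.0, 0.1, -0.9]
opening: 0.005
finger_force: 0.0
```

```bash
python3 - <<'E'
from h import *
b=save('side','s3')['img'][195:245,305:353,::-1]
a=cv2.imread('pics/side0.png')[195:245,305:353]
f=lambda a:cv2.resize(np.clip(a.astype(float)*1.8,0,255).astype(np.uint8),None,fx=8,fy=8,interpolation=cv2.INTER_NEAREST)
cv2.imwrite('pics/c3.png',np.hstack([f(a),f(b)]))
E
```

```text
(no output)
```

View pics/c3.png

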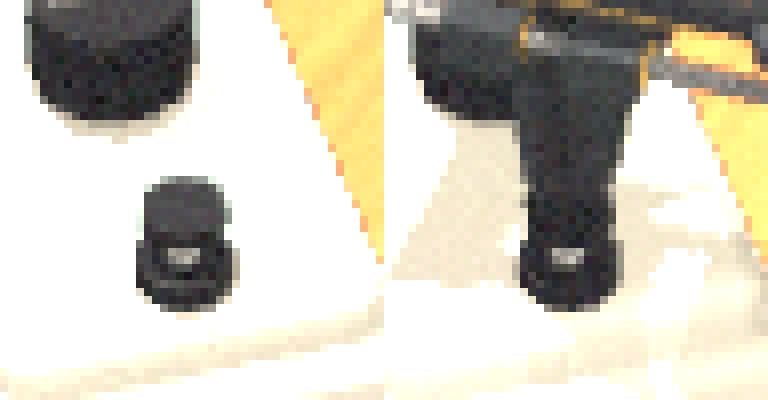

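The picture can't settle it: the stem still shows and the head seems unmoved under the fingertips. I'll go down in small steps and watch the force. The body clears the cap by about 1 cm sideways.

Call:
send_rows:
  motion:
    - {"x": 0,"y": 0,"z": 0.1,"rx": 0,"ry": 0,"rz": 0,"jaw": 0}
    - {"x": 0,"y": 0,"z": 0.1,"rx": 0,"ry": 0,"rz": 0,"jaw": 0}
    - {"x": 0,"y": 0,"z": 0.1,"rx": 0,"ry": 0,"rz": 0,"jaw": 0}
    - {"x": 0,"y": 0,"z": 0,"rx": 0,"ry": 0,"rz": 0,"jaw": 0}
    - {"x": 0,"y": 0,"z": 0,"rx": 0,"ry": 0,"rz": 0,"jaw": 0}

```text
clock: 5.35
tool_pos: [0.4585, 0.1271, 0.1805]
eef_rot: [0.634, 0.774, -0.0, -0.0]
contact_force: [-0.1, 0.0, -0.1]
opening: 0.007
finger_force: 0.0
```

```bash
python3 - <<'E'
from h import *
w=save('wrist','w4');S=get_state();p=S['tool_pos'];M=R.from_quat(S['eef_rot']).as_matrix()
print('tip',proj(w,p+M[:,2]*.011,True),'tcp',proj(w,p,True),'head up',proj(w,[.458,.1263,.189],True),'down',proj(w,[.458,.1263,.177],True),'cap',proj(w,[.5265,.062,.2],True))
a=w['img'][180:360,200:430,::-1]
cv2.imwrite('pics/c4.png',cv2.resize(np.clip(a*1.6,0,255).astype(np.uint8),None,fx=3.2,fy=3.2,interpolation=cv2.INTER_CUBIC))
E
```

```text
tip (np.float64(314.12569644278756), np.float64(231.3299267566536)) tcp (np.float64(314.105414622049), np.float64(238.943789407238)) head up (np.float64(312.9065927586157), np.float64(246.50587040359815)) down (np.float64(313.00391820920595), np.float64(237.43394305373795)) cap (np.float64(397.34897202633806), np.float64(356.1142662354936))
```

View pics/c4.png

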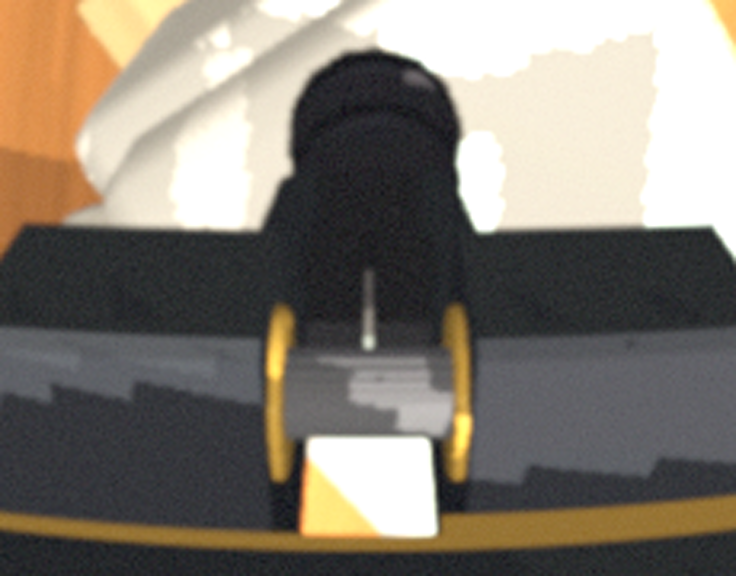

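```bash
python3 - <<'E'
from h import *
w=pickle.load(open('pics/w4.pkl','rb'));M=R.from_quat(get_state()['eef_rot']).as_matrix()
c=np.array([.458,.1263,0]);
for r in(.015,.018):
  for z in(.189,.181,.177,.169,.163,.157):
    f=lambda d:np.array(proj(w,c+r*d+[0,0,z],True)).round(1)
    print(r,z,'crop front',(f(M[:,0])-[200,180])*3.2,'L/R',((f(M[:,1])-[200,180])*3.2)[0],((f(-M[:,1])-[200,180])*3.2)[0])
E
```

```text
0.015 0.189 crop front [360.96 130.56] L/R 449.9200000000001 272.96000000000004
0.015 0.181 crop front [361.28 113.6 ] L/R 446.40000000000003 276.8
0.015 0.177 crop front [361.6 105.6] L/R 444.47999999999996 278.7200000000001
0.015 0.169 crop front [361.6   90.88] L/R 441.6 282.23999999999995
0.015 0.163 crop front [361.92  80.64] L/R 439.36000000000007 284.47999999999996
0.015 0.157 crop front [361.92  71.04] L/R 437.1200000000001 287.03999999999996
0.018 0.189 crop front [360.96 113.28] L/R 467.20000000000005 255.36000000000004
0.018 0.181 crop front [361.28  96.96] L/R 463.03999999999996 260.16
0.018 0.177 crop front [361.28  89.6 ] L/R 461.1200000000001 262.0799999999999
0.018 0.169 crop front [361.6  75.2] L/R 457.28 266.23999999999995
0.018 0.163 crop front [361.92  65.28] L/R 454.7200000000001 269.12000000000006
0.018 0.157 crop front [361.92  56.  ] L/R 452.1600000000001 272.0
```

Call:
send_rows:
  motion:
    - {"x": 0,"y": 0,"z": 0.1,"rx": 0,"ry": 0,"rz": 0,"jaw": 0}
    - {"x": 0,"y": 0,"z": 0.1,"rx": 0,"ry": 0,"rz": 0,"jaw": 0}
    - {"x": 0,"y": 0,"z": 0.1,"rx": 0,"ry": 0,"rz": 0,"jaw": 0}
    - {"x": 0,"y": 0,"z": 0,"rx": 0,"ry": 0,"rz": 0,"jaw": 0}
    - {"x": 0,"y": 0,"z": 0,"rx": 0,"ry": 0,"rz": 0,"jaw": 0}

```text
clock: 5.9
tool_pos: [0.4585, 0.127, 0.1775]
eef_rot: [0.634, 0.774, -0.0, 0.0]
contact_force: [0.0, -0.2, 0.2]
opening: 0.007
finger_force: 0.0
```

```bash
python3 - <<'E'
from h import *
save('side','s5');save('wrist','w5');save('top','t5')
g=lambda n,y,x,h,w,k:cv2.resize(np.clip(cv2.imread(f'pics/{n}.png')[y:y+h,x:x+w].astype(float)*2.5+10,0,255).astype(np.uint8),None,fx=k,fy=k,interpolation=cv2.INTER_NEAREST)
top=np.hstack([g(n,200,312,40,33,6) for n in('side0','s2','s3','s5')])
bot=np.hstack([g(n,190,270,70,80,4.95) for n in('w4','w5')])
W=min(top.shape[1],bot.shape[1]);cv2.imwrite('pics/c5.png',np.vstack([top[:,:W],bot[:,:W]]));print(top.shape,bot.shape,get_state()['contact_force'],get_state()['moment'])
E
```

```text
(240, 792, 3) (346, 792, 3) [ 0.8877724  -0.77587842 -0.12477351] [-0.04077096 -0.10333039  0.00752597]
```

View pics/c5.png

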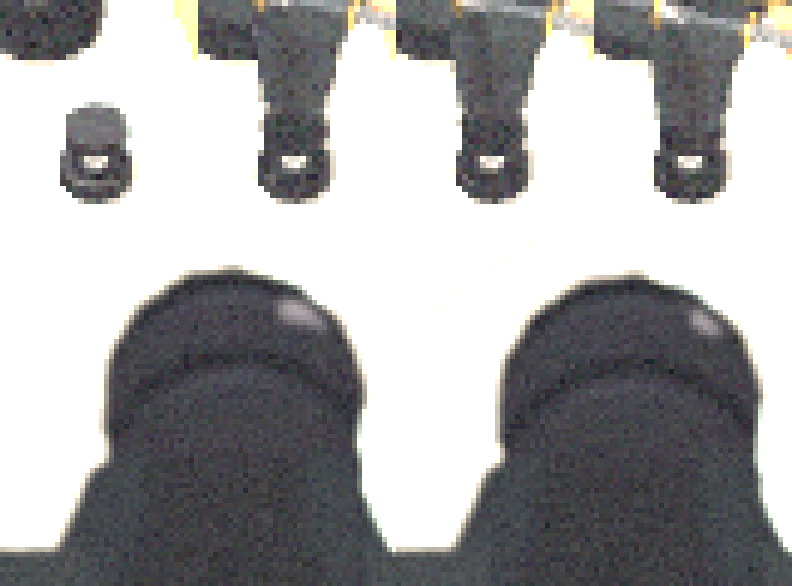

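In the side views the vent's bright patch stays at the same place while the finger comes lower. In the wrist views, both rings shift only by parallax. So the head hasn't moved, and the true fingertip height is in doubt. I'll check it against the free-hanging fingers in w1.

```bash
python3 - <<'E'
from h import *
w=pickle.load(open('pics/w1.pkl','rb'))
p=np.array([.48566,-.02797,.26507]);M=np.array([[-.203,.979,.001],[.979,.203,0],[-.001,.001,-1]])
for x in(0,.009):
  print(x,[(s,np.round(proj(w,p+M[:,2]*s/1000+M[:,0]*x,True),1).tolist()) for s in(11,5,0,-5,-10,-15)])
g=w['img'].astype(int).sum(2)
for c in(292,300,308,314,320,328,336):print(c,g[222:250:1,c].tolist())
s=pickle.load(open('pics/side0.pkl','rb'))
p0=np.array([.2596,-.568,.2239]);y=np.array([.416,-.909,0])
for k in(-1,1):print('side0 finger',[(d,np.round(proj(s,p0+k*.053*y+[0,0,-d/1000]),1).tolist()) for d in(11,0,-11)])
E
```

```text
0 [(11, [314.0, 231.3]), (5, [314.0, 235.4]), (0, [313.9, 239.0]), (-5, [313.9, 242.7]), (-10, [313.9, 246.7]), (-15, [313.9, 250.9])]
0.009 [(11, [313.9, 217.3]), (5, [313.9, 221.0]), (0, [313.9, 224.3]), (-5, [313.9, 227.7]), (-10, [313.9, 231.3]), (-15, [313.8, 235.2])]
292 [372, 362, 360, 365, 367, 363, 372, 384, 405, 408, 388, 331, 237, 127, 71, 66, 67, 66, 60, 63, 61, 65, 69, 56, 71, 66, 70, 74]
300 [364, 364, 362, 364, 367, 372, 385, 399, 393, 370, 341, 292, 223, 147, 112, 81, 62, 60, 51, 56, 67, 60, 48, 50, 40, 55, 52, 66]
308 [364, 363, 364, 364, 369, 382, 393, 404, 406, 407, 386, 323, 201, 88, 49, 56, 46, 47, 59, 55, 60, 52, 56, 40, 56, 59, 48, 46]
314 [352, 354, 366, 385, 391, 396, 391, 394, 395, 402, 382, 328, 246, 161, 140, 145, 132, 126, 136, 145, 138, 133, 137, 131, 130, 130, 139, 145]
320 [391, 397, 402, 402, 404, 402, 405, 403, 403, 409, 385, 324, 203, 104, 63, 54, 49, 66, 55, 54, 63, 55, 57, 44, 49, 55, 68, 52]
328 [388, 394, 389, 391, 391, 387, 388, 394, 389, 391, 364, 307, 194, 100, 55, 66, 56, 47, 63, 61, 41, 58, 61, 52, 46, 54, 51, 64]
336 [401, 397, 397, 392, 391, 394, 391, 380, 382, 373, 324, 237, 149, 69, 58, 62, 67, 76, 67, 61, 66, 57, 70, 66, 71, 72, 58, 59]
side0 finger [(11, [491.2, 115.7]), (0, [491.9, 112.7]), (-11, [492.7, 109.7])]
side0 finger [(11, [486.8, 98.3]), (0, [487.5, 95.4]), (-11, [488.2, 92.4])]
```

Against the w1 silhouette (row 234), the fingertips sit about 13 mm behind the reported TCP, not 11 mm ahead. That fits the lack of contact, so contact should start within about 2 mm. I'll continue down slowly and watch the force.

Call:
send_rows:
  motion:
    - {"x": 0,"y": 0.2,"z": 0.2,"rx": 0,"ry": 0,"rz": 0,"jaw": 0}
    - {"x": 0,"y": 0,"z": 0.2,"rx": 0,"ry": 0,"rz": 0,"jaw": 0}
    - {"x": 0,"y": 0,"z": 0,"rx": 0,"ry": 0,"rz": 0,"jaw": 0}
    - {"x": 0,"y": 0,"z": 0,"rx": 0,"ry": 0,"rz": 0,"jaw": 0}
    - {"x": 0,"y": 0,"z": 0,"rx": 0,"ry": 0,"rz": 0,"jaw": 0}

```text
clock: 6.55
tool_pos: [0.4608, 0.1275, 0.1738]
eef_rot: [0.634, 0.774, 0.0, 0.0]
contact_force: [0.3, -0.9, 4.4]
opening: 0.002
finger_force: 2.3
```

Contact shows 4.4 N at TCP 0.174, so the tips are about 14–15 mm behind the reported TCP and the stop should be near TCP 0.162.

Call:
send_rows:
  motion:
    - {"x": 0,"y": 0,"z": 0.3,"rx": 0,"ry": 0,"rz": 0,"jaw": 0}
    - {"x": 0,"y": 0,"z": 0.3,"rx": 0,"ry": 0,"rz": 0,"jaw": 0}
    - {"x": 0,"y": 0,"z": 0.3,"rx": 0,"ry": 0,"rz": 0,"jaw": 0}
    - {"x": 0,"y": 0,"z": 0.2,"rx": 0,"ry": 0,"rz": 0,"jaw": 0}
    - {"x": 0,"y": 0,"z": 0,"rx": 0,"ry": 0,"rz": 0,"jaw": 0}

```text
clock: 7.05
tool_pos: [0.4609, 0.1275, 0.1632]
eef_rot: [0.634, 0.774, 0.0, 0.001]
contact_force: [-0.6, -0.7, 11.2]
opening: 0.004
finger_force: 5.4
```

Call:
send_rows:
  motion:
    - {"x": 0,"y": 0,"z": 0.1,"rx": 0,"ry": 0,"rz": 0,"jaw": 0}
    - {"x": 0,"y": 0,"z": 0.1,"rx": 0,"ry": 0,"rz": 0,"jaw": 0}
    - {"x": 0,"y": 0,"z": 0,"rx": 0,"ry": 0,"rz": 0,"jaw": 0}
    - {"x": 0,"y": 0,"z": 0,"rx": 0,"ry": 0,"rz": 0,"jaw": 0}
    - {"x": 0,"y": 0,"z": 0,"rx": 0,"ry": 0,"rz": 0,"jaw": 0}

```text
clock: 7.55
tool_pos: [0.4609, 0.1275, 0.163]
eef_rot: [0.634, 0.774, 0.001, 0.001]
contact_force: [-4.6, -3.0, 30.7]
opening: 0.007
finger_force: 15.4
```

The plunger is hard on its stop at 30 N and has been held for more than 0.3 s. I'll lift off, move over the cap and open the jaws.

Call:
send_rows:
  motion:
    - {"x": 0,"y": 0,"z": -1,"rx": 0,"ry": 0,"rz": 0,"jaw": 0}
    - {"x": 0,"y": 0,"z": -1.5,"rx": 0,"ry": 0,"rz": 0,"jaw": 0}
    - {"x": 0,"y": 0,"z": -2,"rx": 0,"ry": 0,"rz": 0,"jaw": 0}
    - {"x": 0,"y": 0,"z": -2,"rx": 0,"ry": 0,"rz": 0,"jaw": 0}
    - {"x": 0,"y": 0,"z": -0.5,"rx": 0,"ry": 0,"rz": 0,"jaw": 0}

```text
clock: 8.05
tool_pos: [0.4611, 0.1279, 0.2318]
eef_rot: [0.634, 0.773, 0.001, 0.001]
contact_force: [0.3, -0.7, 0.3]
opening: 0.003
finger_force: 0.0
```

Call:
send_rows:
  motion:
    - {"x": -2,"y": 1.3,"z": 0,"rx": 0,"ry": 0,"rz": 0,"jaw": 8.8}
    - {"x": -2,"y": 1.3,"z": 0,"rx": 0,"ry": 0,"rz": 0,"jaw": 8.8}
    - {"x": -2,"y": 1.3,"z": 0,"rx": 0,"ry": 0,"rz": 0,"jaw": 8.8}
    - {"x": -1.7,"y": 1.2,"z": 0,"rx": 0,"ry": 0,"rz": 0,"jaw": 8.8}
    - {"x": 0,"y": 0,"z": 0,"rx": 0,"ry": 0,"rz": 0,"jaw": 8.8}

```text
clock: 8.55
tool_pos: [0.5268, 0.0591, 0.2291]
eef_rot: [0.636, 0.772, -0.001, 0.0]
contact_force: [0.2, 0.2, 0.0]
opening: 0.435
finger_force: 0.0
```

Call:
send_rows:
  motion:
    - {"x": 0,"y": 0,"z": 0,"rx": 0,"ry": 0,"rz": 0,"jaw": 8.8}
    - {"x": 0,"y": 0,"z": 0,"rx": 0,"ry": 0,"rz": 0,"jaw": 8.8}
    - {"x": 0,"y": 0,"z": 0,"rx": 0,"ry": 0,"rz": 0,"jaw": 8.8}
    - {"x": 0,"y": 0,"z": 0,"rx": 0,"ry": 0,"rz": 0,"jaw": 8.8}
    - {"x": 0,"y": 0,"z": 0,"rx": 0,"ry": 0,"rz": 0,"jaw": 8.8}

```text
clock: 9.05
tool_pos: [0.5254, 0.0624, 0.2306]
eef_rot: [0.633, 0.774, 0.0, 0.0]
contact_force: [-0.2, 0.1, 0.3]
opening: 0.888
finger_force: 0.0
```

```bash
python3 - <<'E'
from h import *
w=save('wrist','w6');S=get_state();p=S['tool_pos'];M=R.from_quat(S['eef_rot']).as_matrix()
c=np.array([.5265,.062,.2]);print(p,100*M.T@(c-p),S['opening'])
im=w['img'][:,:,::-1].copy()
for k in np.linspace(0,2*np.pi,24):
    u=proj(w,c+.028*np.array([np.cos(k),np.sin(k),0]),True);cv2.circle(im,tuple(int(round(t)) for t in u),1,(0,0,255),-1)
for k in(-1,1):
  for d in(-.009,.009):
    u=proj(w,p+M@np.array([d,k*.044,-.014]),True);cv2.circle(im,tuple(int(round(t)) for t in u),2,(0,255,0),-1)
cv2.imwrite('pics/c6.png',cv2.resize(im[120:340,160:480],None,fx=2.5,fy=2.5))
E
```

```text
[0.52547756 0.06226266 0.23062291] [-0.04559756  0.09448359  3.06231302] 0.9356675053033078
```

View pics/c6.png

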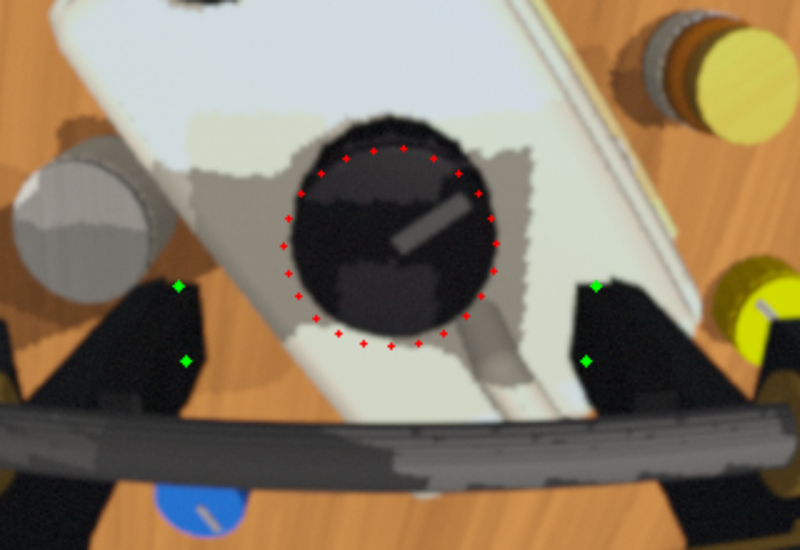

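The finger markers at −14 mm fit the tips. The cap's top centre is at about (395,233) in the crop against a predicted (391,247), so I'll shift about +3 mm in tool x and +2 mm in y. Then I'll go down until the tips are at z ≈ 0.169.

Call:
send_rows:
  motion:
    - {"x": 0.3,"y": 0.2,"z": 0,"rx": 0,"ry": 0,"rz": 0,"jaw": 8.8}
    - {"x": 0,"y": 0,"z": 1,"rx": 0,"ry": 0,"rz": 0,"jaw": 8.8}
    - {"x": 0,"y": 0,"z": 1.5,"rx": 0,"ry": 0,"rz": 0,"jaw": 8.8}
    - {"x": 0,"y": 0,"z": 1,"rx": 0,"ry": 0,"rz": 0,"jaw": 8.8}
    - {"x": 0,"y": 0,"z": 0.5,"rx": 0,"ry": 0,"rz": 0,"jaw": 8.8}

```text
clock: 9.6
tool_pos: [0.5263, 0.0651, 0.1891]
eef_rot: [0.634, 0.774, -0.001, -0.001]
contact_force: [0.9, 0.0, -0.7]
opening: 0.996
finger_force: 0.0
```

Call:
send_rows:
  motion:
    - {"x": 0,"y": 0,"z": 1,"rx": 0,"ry": 0,"rz": 0,"jaw": 8.8}
    - {"x": 0,"y": 0,"z": 1,"rx": 0,"ry": 0,"rz": 0,"jaw": 8.8}
    - {"x": 0,"y": 0,"z": 1,"rx": 0,"ry": 0,"rz": 0,"jaw": 8.8}
    - {"x": 0,"y": 0,"z": 0.5,"rx": 0,"ry": 0,"rz": 0,"jaw": 8.8}
    - {"x": 0,"y": 0,"z": 0,"rx": 0,"ry": 0,"rz": 0,"jaw": 8.8}

```text
clock: 10.1
tool_pos: [0.5265, 0.0652, 0.1547]
eef_rot: [0.634, 0.774, -0.001, -0.0]
contact_force: [0.0, -0.3, 0.3]
opening: 1.004
finger_force: 0.0
```

Call:
send_rows:
  motion:
    - {"x": 0,"y": 0,"z": 0,"rx": 0,"ry": 0,"rz": 0,"jaw": 5}
    - {"x": 0,"y": 0,"z": 0,"rx": 0,"ry": 0,"rz": 0,"jaw": 5}
    - {"x": 0,"y": 0,"z": 0,"rx": 0,"ry": 0,"rz": 0,"jaw": 5}
    - {"x": 0,"y": 0,"z": 0,"rx": 0,"ry": 0,"rz": 0,"jaw": 5}
    - {"x": 0,"y": 0,"z": 0,"rx": 0,"ry": 0,"rz": 0,"jaw": 5}
  grip_force: 10

```text
clock: 10.6
tool_pos: [0.527, 0.0653, 0.1558]
eef_rot: [0.634, 0.774, 0.0, 0.0]
contact_force: [-0.5, -0.7, 2.4]
opening: 0.637
finger_force: 10.0
```

Gripped at 56.1 mm, the width across the flats, with almost no side force. I'll tighten the grip and press down.

Call:
send_rows:
  motion:
    - {"x": 0,"y": 0,"z": 0,"rx": 0,"ry": 0,"rz": 0,"jaw": 5}
    - {"x": 0,"y": 0,"z": 0,"rx": 0,"ry": 0,"rz": 0,"jaw": 5}
    - {"x": 0,"y": 0,"z": 0.2,"rx": 0,"ry": 0,"rz": 0,"jaw": 5}
    - {"x": 0,"y": 0,"z": 0.2,"rx": 0,"ry": 0,"rz": 0,"jaw": 5}
    - {"x": 0,"y": 0,"z": 0.2,"rx": 0,"ry": 0,"rz": 0,"jaw": 5}
  grip_force: 50

```text
clock: 11.1
tool_pos: [0.5271, 0.0653, 0.1504]
eef_rot: [0.634, 0.774, 0.0, 0.0]
contact_force: [-2.7, -1.6, 12.9]
opening: 0.629
finger_force: 50.0
```

Call:
send_rows:
  motion:
    - {"x": 0,"y": 0,"z": 0,"rx": 0,"ry": 0,"rz": 0,"jaw": 5}
    - {"x": 0,"y": 0,"z": 0,"rx": 0,"ry": 0,"rz": 0,"jaw": 5}
    - {"x": 0,"y": 0,"z": 0,"rx": 0,"ry": 0,"rz": 0,"jaw": 5}
    - {"x": 0,"y": 0,"z": 0,"rx": 0,"ry": 0,"rz": 0,"jaw": 5}
    - {"x": 0,"y": 0,"z": 0,"rx": 0,"ry": 0,"rz": 0,"jaw": 5}

```text
clock: 11.6
tool_pos: [0.527, 0.0653, 0.1507]
eef_rot: [0.634, 0.774, 0.0, 0.001]
contact_force: [-3.7, -0.7, 12.3]
opening: 0.629
finger_force: 50.0
```

Call:
send_rows:
  motion:
    - {"x": 0,"y": 0,"z": 0.1,"rx": 0,"ry": 0,"rz": 0,"jaw": 5}
    - {"x": 0,"y": 0,"z": 0.1,"rx": 0,"ry": 0,"rz": 0,"jaw": 5}
    - {"x": 0,"y": 0,"z": 0,"rx": 0,"ry": 0,"rz": 0,"jaw": 5}
    - {"x": 0,"y": 0,"z": 0,"rx": 0,"ry": 0,"rz": 0,"jaw": 5}
    - {"x": 0,"y": 0,"z": 0,"rx": 0,"ry": 0,"rz": 0,"jaw": 5}

```text
clock: 12.1
tool_pos: [0.5271, 0.0653, 0.1489]
eef_rot: [0.634, 0.774, 0.0, 0.001]
contact_force: [-3.6, -0.7, 14.1]
opening: 0.631
finger_force: 50.0
```

The cap is about 5.5–6 mm down, so I'll twist anticlockwise (−rz).

Call:
send_rows:
  motion:
    - {"x": 0,"y": 0,"z": 0,"rx": 0,"ry": 0,"rz": -0.08,"jaw": 5}
    - {"x": 0,"y": 0,"z": 0,"rx": 0,"ry": 0,"rz": -0.08,"jaw": 5}
    - {"x": 0,"y": 0,"z": 0,"rx": 0,"ry": 0,"rz": -0.08,"jaw": 5}
    - {"x": 0,"y": 0,"z": 0,"rx": 0,"ry": 0,"rz": -0.08,"jaw": 5}
    - {"x": 0,"y": 0,"z": 0,"rx": 0,"ry": 0,"rz": -0.08,"jaw": 5}

```text
clock: 12.6
tool_pos: [0.5267, 0.0657, 0.1489]
eef_rot: [0.466, 0.885, -0.0, 0.0]
contact_force: [-5.3, -1.5, 14.2]
opening: 0.633
finger_force: 50.0
```

```bash
python3 -c "
from h import *
S=get_state();M=R.from_quat(S['eef_rot']).as_matrix();print(np.arctan2(M[1,1],M[0,1]),S['tool_pos'],S['contact_force'],S['moment'],S['q'].round(2))"
```

```text
0.6011232566355977 [0.52671078 0.06572064 0.14887648] [-5.34606453 -1.50670239 14.18906243] [-0.1600514   0.85995178 -0.1299377 ] [ 0.15  0.73 -0.6   1.91  0.63  0.69 -0.24]
```

Call:
send_rows:
  motion:
    - {"x": 0,"y": 0,"z": 0,"rx": 0,"ry": 0,"rz": -0.1,"jaw": 5}
    - {"x": 0,"y": 0,"z": 0,"rx": 0,"ry": 0,"rz": -0.1,"jaw": 5}
    - {"x": 0,"y": 0,"z": 0,"rx": 0,"ry": 0,"rz": -0.1,"jaw": 5}
    - {"x": 0,"y": 0,"z": 0,"rx": 0,"ry": 0,"rz": -0.1,"jaw": 5}
    - {"x": 0,"y": 0,"z": 0,"rx": 0,"ry": 0,"rz": -0.1,"jaw": 5}

```text
clock: 13.1
tool_pos: [0.5258, 0.0651, 0.1487]
eef_rot: [0.232, 0.973, -0.001, -0.0]
contact_force: [-6.3, -1.6, 15.6]
opening: 0.632
finger_force: 50.0
```

Call:
send_rows:
  motion:
    - {"x": 0,"y": 0,"z": 0,"rx": 0,"ry": 0,"rz": -0.1,"jaw": 5}
    - {"x": 0,"y": 0,"z": 0,"rx": 0,"ry": 0,"rz": -0.1,"jaw": 5}
    - {"x": 0,"y": 0,"z": 0,"rx": 0,"ry": 0,"rz": -0.1,"jaw": 5}
    - {"x": 0,"y": 0,"z": 0,"rx": 0,"ry": 0,"rz": -0.1,"jaw": 5}
    - {"x": 0,"y": 0,"z": 0,"rx": 0,"ry": 0,"rz": 0,"jaw": 5}

```text
clock: 13.6
tool_pos: [0.5255, 0.0643, 0.1487]
eef_rot: [0.035, 0.999, -0.001, -0.001]
contact_force: [-7.7, -4.6, 17.5]
opening: 0.63
finger_force: 50.0
```

```bash
python3 - <<'E'
from h import *
S=get_state();M=R.from_quat(S['eef_rot']).as_matrix();print(np.arctan2(M[1,1],M[0,1]),S['tool_pos'],S['contact_force'],S['moment'],S['opening'])
w=save('wrist','w7');cv2.imwrite('pics/c7.png',cv2.resize(np.clip(w['img'][150:330,210:430,::-1]*1.8,0,255).astype(np.uint8),None,fx=3,fy=3))
E
```

```text
1.500118392238642 [0.52552026 0.06431021 0.14869228] [-7.72982051 -4.63168655 17.48905727] [-0.74750247  1.28528586  0.12734867] 0.630309208951329
```

View pics/c7.png

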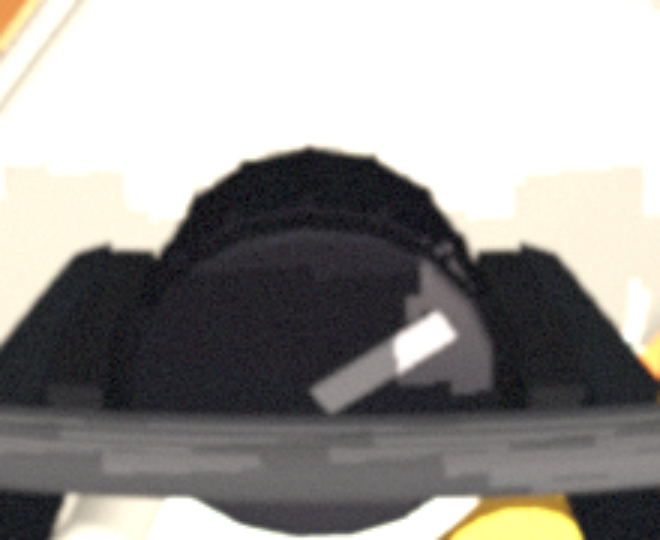

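The mark keeps its angle to the jaws, from (320,395) to (445,325), so the cap has turned with the gripper by about 1.3 rad. I'll lift straight up.

Call:
send_rows:
  motion:
    - {"x": 0,"y": 0,"z": -0.5,"rx": 0,"ry": 0,"rz": 0,"jaw": 5}
    - {"x": 0,"y": 0,"z": -0.5,"rx": 0,"ry": 0,"rz": 0,"jaw": 5}
    - {"x": 0,"y": 0,"z": -0.5,"rx": 0,"ry": 0,"rz": 0,"jaw": 5}
    - {"x": 0,"y": 0,"z": -0.5,"rx": 0,"ry": 0,"rz": 0,"jaw": 5}
    - {"x": 0,"y": 0,"z": 0,"rx": 0,"ry": 0,"rz": 0,"jaw": 5}

```text
clock: 14.15
tool_pos: [0.5259, 0.0642, 0.1674]
eef_rot: [0.037, 0.999, -0.001, -0.001]
contact_force: [-4.8, -3.6, 1.8]
opening: 0.633
finger_force: 50.0
```

Call:
send_rows:
  motion:
    - {"x": 0,"y": 0,"z": -1,"rx": 0,"ry": 0,"rz": 0,"jaw": 5}
    - {"x": 0,"y": 0,"z": -1,"rx": 0,"ry": 0,"rz": 0,"jaw": 5}
    - {"x": 0,"y": 0,"z": -1,"rx": 0,"ry": 0,"rz": 0,"jaw": 5}
    - {"x": 0,"y": 0,"z": -1,"rx": 0,"ry": 0,"rz": 0,"jaw": 5}
    - {"x": 0,"y": 0,"z": -1,"rx": 0,"ry": 0,"rz": 0,"jaw": 5}

```text
clock: 14.65
tool_pos: [0.5275, 0.0657, 0.2189]
eef_rot: [0.036, 0.999, 0.0, 0.001]
contact_force: [0.8, -0.6, -0.7]
opening: 0.631
finger_force: 50.0
```

Call:
send_rows:
  motion:
    - {"x": 0,"y": 0,"z": -1,"rx": 0,"ry": 0,"rz": 0,"jaw": 5}
    - {"x": 0,"y": 0,"z": -0.7,"rx": 0,"ry": 0,"rz": 0,"jaw": 5}
    - {"x": 0,"y": 0,"z": 0,"rx": 0,"ry": 0,"rz": 0,"jaw": 5}
    - {"x": 0,"y": 0,"z": 0,"rx": 0,"ry": 0,"rz": 0,"jaw": 5}
    - {"x": 0,"y": 0,"z": 0,"rx": 0,"ry": 0,"rz": 0,"jaw": 5}

```text
clock: 15.15
tool_pos: [0.5267, 0.0651, 0.234]
eef_rot: [0.036, 0.999, -0.0, -0.0]
contact_force: [0.7, 0.3, -0.8]
opening: 0.629
finger_force: 50.0
```

Call:
send_rows:
  motion:
    - {"x": 0,"y": 0,"z": 0,"rx": 0,"ry": 0,"rz": 0,"jaw": 5}
    - {"x": 0,"y": 0,"z": 0,"rx": 0,"ry": 0,"rz": 0,"jaw": 5}
    - {"x": 0,"y": 0,"z": 0,"rx": 0,"ry": 0,"rz": 0,"jaw": 5}
    - {"x": 0,"y": 0,"z": 0,"rx": 0,"ry": 0,"rz": 0,"jaw": 5}
    - {"x": 0,"y": 0,"z": 0,"rx": 0,"ry": 0,"rz": 0,"jaw": 5}

```text
clock: 15.65
tool_pos: [0.527, 0.0654, 0.2345]
eef_rot: [0.036, 0.999, -0.0, -0.0]
contact_force: [-0.4, -0.4, 0.1]
opening: 0.633
finger_force: 50.0
```

```bash
python3 - <<'E'
from h import *
w=save('wrist','w8')['img'];o=cv2.imread('pics/w7.png')[:,:,::-1];f=lambda a:a[150:330,210:430].astype(int)
print(np.abs(w[225:280,260:370].astype(int)-o[225:280,260:370]).mean(), get_state())
E
```

```text
5.822809917355372 {'clock': 15.7, 'q': array([ 0.33456388,  0.69494106, -0.93732533,  1.81574368,  0.66865289,
        0.98370316,  0.61225893]), 'qd': array([ 0.00180395,  0.00016821, -0.00036514, -0.00172558,  0.00032615,
        0.00012078,  0.00092399]), 'joint_torque': array([-2.55902472e-03, -4.47034550e+01, -9.26102221e+00, -1.30230635e+01,
       -3.43495142e-02,  5.70097205e-02, -1.31794050e-04]), 'tool_pos': array([0.52696479, 0.06532973, 0.23448308]), 'eef_rot': array([ 3.63623563e-02,  9.99338670e-01, -2.73197863e-05, -1.87829353e-05]), 'contact_force': array([-0.29900938, -0.27146267, -0.41783688]), 'moment': array([ 0.07255157, -0.1633802 ,  0.0126783 ]), 'finger_force': 49.999776422046125, 'opening': 0.6348692182715688}
```

The cap is still gripped at 56 mm with 50 N, looks unchanged in the wrist view and is about 8 cm up with no contact force. Handing in.

```bash
python3 -c "
from plant import *
print(finish_job())"
```

```text
the job is handed in; nothing more can be done
None
```

I vented the jug at the plunger's stop, then pressed the cap down, twisted it about 1.3 rad and lifted it off. I handed the job in at 15.7 s with the cap gripped at 50 N about 8 cm above the neck; no verdict was shown.

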